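# Trace the joint groove of a gearbox housing at the goods-in desk

### The job

Check the joint groove of the longer of the two grey gearbox housings: take the inspection stylus from its wooden stand block and, keeping it upright with its tip down in the groove, guide it slowly (about 3 cm per second) along the whole groove, from the end next to the round boss to the plain end. Then put the stylus back in its stand, collar down on the block, and let go. Do not touch the shorter housing.

Things in the scene. Friction and masses are not known exactly. Their poses are not given: they have to be found in the camera images.
- stylus: Inspection stylus, loose, round, 150 mm long, about 0.1 kg, upright in the stand's hole. Origin at the tip (lowest point), z up along it. From the tip: steel shank, 6 mm diameter widening to 12 mm at 16 mm, straight to 70 mm; aluminium collar, 40 mm diameter, 70 to 76 mm; dark rubber handle, 26 mm diameter, 76 to 150 mm, to be gripped from above (e.g. 118 mm over the tip). Yaw does not matter.
- stand: Brown wooden block, 60 x 60 mm, 80 mm high, fixed to the desk. Origin at the centre of its underside, z up. A vertical square hole, 24 x 24 mm, runs right through its middle. The stylus's collar rests on the block's top, its tip then hanging 10 mm above the desk.
- housing: Longer grey gearbox housing, fixed, 230 x 110 mm, flat top 60 mm up. Origin: centre of underside; x along its length (-115 to 115), z up. In the top, at y = 0, a straight groove from x = -65 to 95, closed at both ends, 18 wide (30 at the chamfered lips), 20 deep (floor 40 mm up). Round boss with brass plug, 40 mm diameter, 22 high, at x = -90 marks the groove's start. Low bolt heads (6 mm).
- small_housing: Shorter grey gearbox housing of the same make, not to be touched: fixed, 145 mm long (x from -75 to 70), 80 mm wide, 45 mm high, with a shorter groove, a smaller boss (22 mm high) and three bolts a side. Origin on its underside, x along its length, z up.

How it is judged:
On the way, in this order (a step that is already met when the one before it is completed fails the run):
1. the stylus tip is down in the long housing's groove at the boss end (x -66 to -40 mm in the housing's frame), 5 mm or more below the top face, the stylus within 20 degrees of upright, for 0.3 s (z of stylus in the frame of housing between 0.03 and 0.055 m and y of stylus in the frame of housing between -0.01 and 0.01 m and x of stylus in the frame of housing between -0.066 and -0.04 m and angle between stylus's own z axis and vertical below 0.35 rad), for 0.3 s.
2. the stylus tip is down in the long housing's groove in the first quarter (x -30 to -5 mm in the housing's frame), 5 mm or more below the top face, the stylus within 20 degrees of upright, for 0.3 s (z of stylus in the frame of housing between 0.03 and 0.055 m and y of stylus in the frame of housing between -0.01 and 0.01 m and x of stylus in the frame of housing between -0.03 and -0.005 m and angle between stylus's own z axis and vertical below 0.35 rad), for 0.3 s.
3. the stylus tip is down in the long housing's groove about the middle (x 3 to 28 mm in the housing's frame), 5 mm or more below the top face, the stylus within 20 degrees of upright, for 0.3 s (z of stylus in the frame of housing between 0.03 and 0.055 m and y of stylus in the frame of housing between -0.01 and 0.01 m and x of stylus in the frame of housing between 0.003 and 0.028 m and angle between stylus's own z axis and vertical below 0.35 rad), for 0.3 s.
4. the stylus tip is down in the long housing's groove in the last quarter (x 36 to 61 mm in the housing's frame), 5 mm or more below the top face, the stylus within 20 degrees of upright, for 0.3 s (z of stylus in the frame of housing between 0.03 and 0.055 m and y of stylus in the frame of housing between -0.01 and 0.01 m and x of stylus in the frame of housing between 0.036 and 0.061 m and angle between stylus's own z axis and vertical below 0.35 rad), for 0.3 s.
5. the stylus tip is down in the long housing's groove at the plain end (x 70 to 96 mm in the housing's frame), 5 mm or more below the top face, the stylus within 20 degrees of upright, for 0.3 s (z of stylus in the frame of housing between 0.03 and 0.055 m and y of stylus in the frame of housing between -0.01 and 0.01 m and x of stylus in the frame of housing between 0.07 and 0.096 m and angle between stylus's own z axis and vertical below 0.35 rad), for 0.3 s.
At the end, for the whole second after the job is handed in: After the trace, the stylus stands in the stand's hole, released and at rest: tip within 12 mm of the hole's axis, less than 16 mm above the desk (collar down on the block), within 10 degrees of upright (horizontal distance between stylus and stand below 0.012 m and height (world z) of stylus below 0.016 m and angle between stylus's own z axis and vertical below 0.17 rad and linear speed of stylus below 0.02 m/s and contact force between the fingers and stylus below 0.1 N); the robot touches nothing.
It fails at once if the stylus or the robot touches the shorter housing (over 1 N) (contact force between any of stylus, the fingers, the arm and small_housing above 1 N).
It also fails if it takes over 56 s, if anything falls off the work surface, if the arm or the gripper's body presses on something with over 40 N, if the wrist force passes 120 N, or if a joint passes its speed limit or range.

### The arm

A 7-joint arm with a two-finger parallel gripper is mounted at the origin on the work surface. World frame = base frame: x ahead of the robot, y to its left, z up, the work surface at z = 0. Lengths are in m, angles in rad, forces in N, time in s.
With the tool pointing down it reaches from about 0.35 to 0.9 m from the base axis. Payload 8.1 kg.
Tool frame: the origin (TCP) lies at the very end of the fingers, on their centre line; the grasp point (between the pads) lies 19 mm behind it (arm.tcp_to_grasp is the distance from the TCP to the grasp point, in m); z points along the fingers, y is the line along which they close (so a half turn about z gives the same grasp; the last joint's range is limited). The gripper opens to 92 mm and grips with 3 to 60 N. Pads are 19 mm wide; open, the fingers measure 130 mm over their backs; the gripper's body (75 mm by 190 mm) begins 47 mm behind the grasp point.
Start: joints at [-1.378, 0.434, 0.025, 1.573, -0.012, 1.134, -0.075], TCP at [0.182, 0.598, 0.227] pointing down, gripper open.
Joint ranges: [-2.62, 2.62], [-0.44, 2.09], [-1.27, 1.32], [0.08, 2.57], [-1.32, 4.46], [0.12, 2], [-2.74, 2.74]. Speed limits (rad/s): [2.22, 2.22, 3.01, 3.01, 3.14, 3.14, 3.14].

### API

Orientations are given as a rotation vector (axis times angle).
In Python, from cell import arm, optics, monitor, sign_off gives the robot as it stands (arm), with the cameras (optics), the job as plain functions and the readings (monitor).
- The arm moves only by the shell command python3 nudge.py 'ROWS' [FORCE]. ROWS is a JSON list of rows, 1 to 10 of them, each written [[dx, dy, dz], turn, opening]: dx, dy, dz in m, then a turn about the tool's z in rad, then the opening from 0.0 (shut) to 1.0 (fully open); each row shifts and turns the commanded pose from where the row before left it, along the tool's axes as they then stand; what a row does not reach is not made up. A row lasts 1/10 s, in which the tool goes at most 0.05 m and 0.15 rad, less where a joint would pass 70% of its speed; a pose out of reach is approached as far as the arm can. The fingers move at their own pace and stop on an object; FORCE is the grip in N (left out, the last holds). Time passes only in rows, so rows that do not move let the fingers close. It prints the time, the measured TCP pose, the force, the opening and the grip force at its end. Input that does not fit is refused with a message, and nothing moves.
- monitor.observe(): the state, without advancing time (a new reading comes with each control period).
- optics.get_image(name): name is "scene" or "top"; returns a dict with "image" (480x640x3 uint8, blue, green, red), "fx", "fy", "cx", "cy" (pixels), "distortion" ([k1, k2, p1, p2, k3] as OpenCV has them; the pictures are not rectified), "cam_to_world" (4x4, takes a point from camera to world coordinates). Camera axes: x right, y down, z forward; pixel columns grow to the right and rows downward; lengths in m; the calibration is good to about 2 mm. A picture is of the moment at which its call begins. There is no depth.
- sign_off(): hands the job in; it is judged then, once.
The state is a dict: "clock": time; "joints": joint angles; "dq": joint speeds; "joint_efforts": joint torques, N m; "position": TCP position; "ee_rot": TCP orientation; "force": force on the tool from outside, world axes, zero at the start; "ft_torque": the same for the moment, N m; "width": opening from 0.0 (shut) to 1.0 (fully open); "gripper_force": force on a finger pad.
Only numpy, scipy, OpenCV 4.12 (cv2) and the standard library are available. Lean on these libraries where they do the work, as an engineer would, in place of code of your own. Each camera call takes 0.05 s, during which the arm holds its last target. There are 200 camera calls.

## Working session

There is one attempt and no reset: what is moved stays moved. The work goes in short steps, Python scripts to look and compute and a shell command to move; the robot and the scene stay as the last step left them, time stands still between calls to the robot, and variables do not carry over. Pictures are saved under pics/ and viewed, at most 10 in all, crops included, and the job is handed in when it is done.

```bash
ls; mkdir -p pics
python3 - <<'E'
from cell import arm, optics, monitor, sign_off
import cv2,numpy as np,pickle
for n in("scene","top"):
    d=optics.get_image(n);cv2.imwrite(f"pics/{n}0.png",d["image"]);pickle.dump(d,open(f"{n}0.pkl","wb"))
    print(n,d["fx"],d["cx"],d["cy"],d["distortion"],np.round(d["cam_to_world"],3).tolist())
o=monitor.observe();print(o["clock"],o["position"],o["ee_rot"],o["width"],o["force"],arm.tcp_to_grasp)
E
```

```text
cell.py
nudge.py
pics
scene 433.163747108305 320.1567382821621 237.8879893620486 [-0.02754138  0.          0.          0.          0.        ] [[0.242, 0.587, -0.772, 1.127], [0.97, -0.141, 0.197, -0.151], [0.007, -0.797, -0.604, 0.491], [0.0, 0.0, 0.0, 1.0]]
top 528.2871109272136 313.782090129715 233.4459410151636 [-0.06850454  0.          0.          0.          0.        ] [[-0.008, -0.99, 0.14, 0.438], [-1.0, 0.009, 0.007, -0.013], [-0.009, -0.14, -0.99, 0.778], [0.0, 0.0, 0.0, 1.0]]
0.1 [0.18209701 0.59739454 0.22602653] [-4.63009117e-01 -3.10720620e+00  2.25604591e-03] 0.9989582410704476 [0.86872739 0.59872134 0.02524175] 0.0188
```

View pics/top0.png

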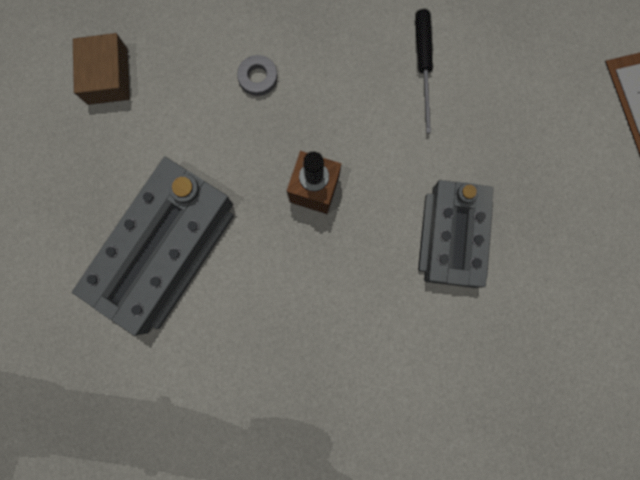

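View pics/scene0.png

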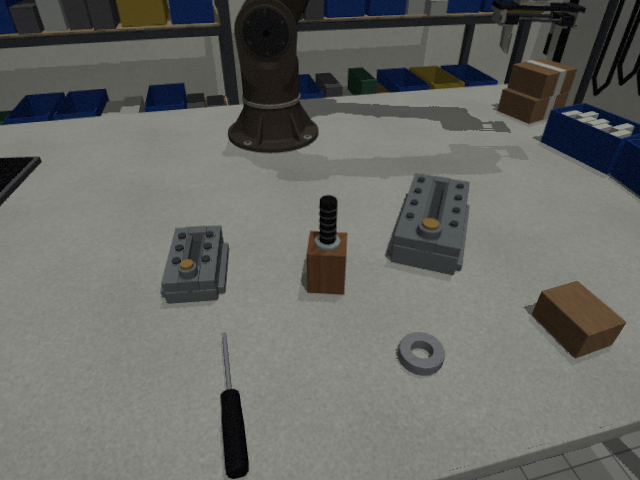

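The top view shows the long housing on the left, with its boss at about (182,187) and the plain end at about (110,305). The stylus in its stand is near (314,178), and the short housing is on the right near (462,235). I'll zoom in to measure.

Run:
```python
import cv2
t=cv2.imread("pics/top0.png");s=cv2.imread("pics/scene0.png")
def g(i):return cv2.convertScaleAbs(i,alpha=2,beta=0)
a=cv2.resize(g(t[150:345,65:245]),None,fx=3,fy=3,interpolation=3)
cv2.imwrite("pics/h.png",a)
b=cv2.resize(g(t[140:220,280:350]),None,fx=5,fy=5,interpolation=3)
c=cv2.resize(g(s[190:300,295:360]),None,fx=5,fy=5,interpolation=3)
import numpy as np
o=np.zeros((550,350+325,3),np.uint8);o[:400,:350]=b;o[:,350:]=c
cv2.imwrite("pics/s.png",o)
```

```text
(no output)
```

View pics/h.png

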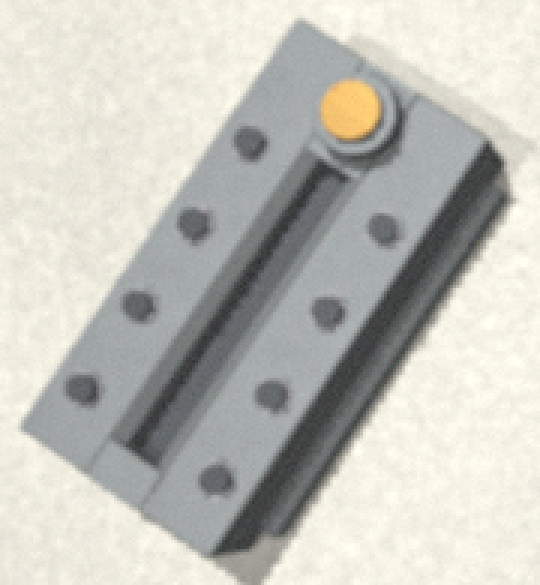

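View pics/s.png

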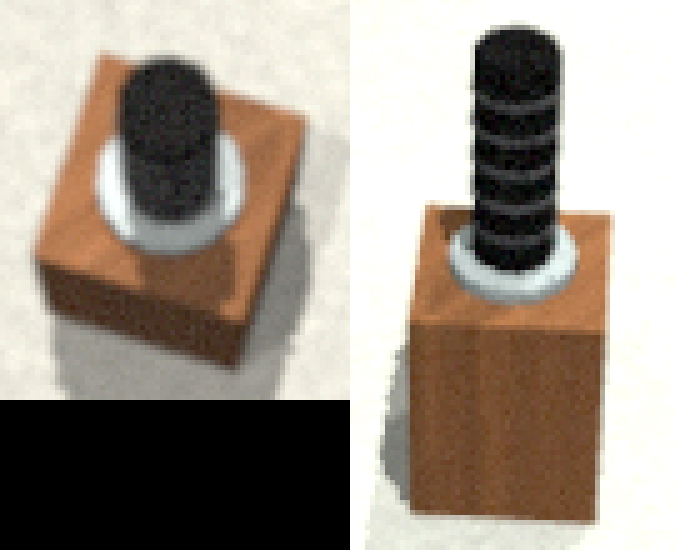

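The housing crop gives top-face corners at (300,18), (490,143), (213,556) and (22,428), and the plug at (352,109). In the stand crop, the block-top corners are (100,53), (307,118), (240,320) and (35,260), and the handle-top centre is (169,106). In the scene crop the handle-top centre is (516,62).

```bash
cat > m.py <<'E'
import cv2,numpy as np,pickle
def ray(n,uv,z,s=1,off=(0,0)):
    d=pickle.load(open(n+"0.pkl","rb")) if isinstance(n,str) else n
    uv=(np.array(uv,float).reshape(-1,2)+.5)/s-.5+off
    K=np.array([[d["fx"],0,d["cx"]],[0,d["fy"],d["cy"]],[0,0,1]])
    p=cv2.undistortPoints(uv[:,None],K,np.array(d["distortion"]))[:,0]
    T=np.array(d["cam_to_world"]);r=np.c_[p,np.ones(len(p))]@T[:3,:3].T
    return T[:3,3]+r*((z-T[2,3])/r[:,2])[:,None]
E
python3 - <<'E'
from m import *
np.set_printoptions(precision=4,suppress=True)
H=ray("top",[(300,18),(490,143),(213,556),(22,428)],.06,3,(65,150))[:,:2]
print(H,np.linalg.norm(H-np.roll(H,-1,0),axis=1),H.mean(0))
P=ray("top",(352,109),.082,3,(65,150))[0,:2]
x=(H[2]+H[3]-H[0]-H[1]);x/=np.linalg.norm(x);y=np.array([-x[1],x[0]])
print("xdir",x,"yaw",np.arctan2(x[1],x[0]),"plug in frame",(P-H.mean(0))@np.c_[x,y])
e=ray("top",[(112,440),(160,468),(305,150),(357,178),(250,143),(82,388),(383,229),(215,480)],.06,3,(65,150))[:,:2]
print("groove ends/bolts\n",(e-H.mean(0))@np.c_[x,y])
S=ray("top",[(100,53),(307,118),(240,320),(35,260)],.08,5,(280,140))[:,:2]
print("stand",S.mean(0),np.linalg.norm(S-np.roll(S,-1,0),axis=1),"yaw",np.arctan2(*(S[1]-S[0])[::-1]))
print("handle",ray("top",(169,106),.16,5,(280,140)),ray("scene",(166,62),.16,5,(295,190)))
S2=ray("scene",[(75,206),(262,214),(253,330),(58,322)],.08,5,(295,190))[:,:2];print("scene stand",S2.mean(0),np.linalg.norm(S2-np.roll(S2,-1,0),axis=1))
from scipy.spatial.transform import Rotation as R
from cell import arm, optics, monitor, sign_off
o=monitor.observe();print(R.from_rotvec(o["ee_rot"]).as_matrix(),o["position"])
E
```

```text
[[0.6527 0.2026]
 [0.5915 0.1113]
 [0.4031 0.2346]
 [0.4608 0.3261]] [0.1099 0.2252 0.1082 0.2283] [0.527  0.2187]
xdir [-0.8388  0.5444] yaw 2.565886059076771 plug in frame [-0.0901 -0.0011]
groove ends/bolts
 [[ 0.0954 -0.0152]
 [ 0.0936  0.0109]
 [-0.0634 -0.0164]
 [-0.0656  0.0118]
 [-0.0523 -0.0403]
 [ 0.0837 -0.0409]
 [-0.0524  0.0356]
 [ 0.0842  0.0354]]
stand [ 0.6141 -0.0082] [0.0594 0.0589 0.0577 0.0604] yaw -1.894923878824187
handle [[ 0.614  -0.0085  0.16  ]] [[ 0.6239 -0.0116  0.16  ]]
scene stand [ 0.6157 -0.0092] [0.06   0.0586 0.0584 0.059 ]
[[-0.9566  0.2915 -0.0003]
 [ 0.2915  0.9566 -0.0014]
 [-0.0001 -0.0014 -1.    ]] [0.1821 0.5974 0.226 ]
```

```bash
cat > d.py <<'E'
# tool-axes shift to a world point: python3 d.py x y z
import sys,numpy as np
from scipy.spatial.transform import Rotation as R
from cell import arm, optics, monitor, sign_off
o=monitor.observe();M=R.from_rotvec(o["ee_rot"]).as_matrix()
print("shift",np.round(M.T@(np.array(sys.argv[1:4],float)-o["position"]),4),"tilt",np.round(M[:,2],4),"pos",np.round(o["position"],4),"t",o["clock"])
E
python3 nudge.py '[[[-0.03, -0.023, 0], 0, 1], [[-0.03, -0.023, 0], 0, 1], [[-0.03, -0.023, 0], 0, 1], [[-0.03, -0.023, 0], 0, 1], [[-0.03, -0.023, 0], 0, 1], [[-0.03, -0.023, 0], 0, 1], [[-0.03, -0.023, 0], 0, 1], [[-0.03, -0.023, 0], 0, 1], [[-0.03, -0.023, 0], 0, 1], [[-0.03, -0.023, 0], 0, 1]]' 25
python3 d.py 0.615 -0.0087 0.226
```

```text
clock: 1.1
position: [0.4026, 0.2888, 0.2266]
ee_rot: [-0.463, -3.107, 0.0]
force: [1.0, 0.4, 0.4]
width: 0.999
gripper_force: 0.0
shift [-0.2899 -0.2227  0.0006] tilt [-3.e-04 -2.e-04 -1.e+00] pos [0.4026 0.2888 0.2266] t 1.1
```

```bash
python3 nudge.py '[[[-0.03, -0.023, 0], 0, 1], [[-0.03, -0.023, 0], 0, 1], [[-0.03, -0.023, 0], 0, 1], [[-0.03, -0.023, 0], 0, 1], [[-0.03, -0.023, 0], 0, 1], [[-0.03, -0.023, 0], 0, 1], [[-0.03, -0.023, 0], 0, 1], [[-0.03, -0.022, 0], 0, 1], [[-0.02, -0.015, 0], 0, 1], [[0, 0, 0], 0, 1]]'
python3 d.py 0.615 -0.0087 0.109
```

```text
clock: 2.1
position: [0.5944, 0.0207, 0.2263]
ee_rot: [0.472, 3.105, -0.004]
force: [0.1, -0.2, 1.1]
width: 0.999
gripper_force: 0.0
shift [-0.0283 -0.0217  0.1174] tilt [ 2.0e-04 -2.4e-03 -1.0e+00] pos [0.5944 0.0207 0.2263] t 2.1
```

```bash
python3 nudge.py '[[[-0.014, -0.011, 0], 0, 1], [[-0.014, -0.011, 0], 0, 1], [[0, 0, 0], 0, 1], [[0, 0, 0], 0, 1]]'
python3 d.py 0.615 -0.0087 0.109
python3 - <<'E'
from cell import arm, optics, monitor, sign_off
import cv2,numpy as np,pickle
t=optics.get_image("top");s=optics.get_image("scene")
pickle.dump(s,open("scene1.pkl","wb"))
a=cv2.resize(t["image"][100:260,220:400],(400,356),interpolation=3);b=cv2.resize(s["image"][100:310,240:420],(400,467),interpolation=3)
o=np.zeros((467,800,3),np.uint8);o[:356,:400]=a;o[:,400:]=b
cv2.imwrite("pics/g.png",cv2.convertScaleAbs(o,alpha=2))
E
```

```text
clock: 2.5
position: [0.6132, -0.004, 0.2265]
ee_rot: [-0.464, -3.106, -0.0]
force: [0.0, 0.1, 0.3]
width: 0.999
gripper_force: 0.0
shift [-0.0032 -0.004   0.1175] tilt [-7.e-04  2.e-04 -1.e+00] pos [ 0.6132 -0.004   0.2265] t 2.5
```

View pics/g.png

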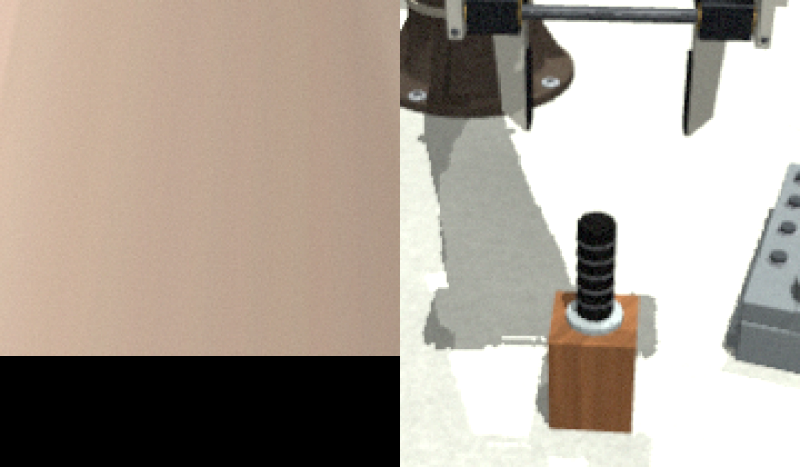

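The arm blocks the top view. In the scene crop the open fingers (530 and 688) straddle the handle axis (596), so I'll descend.

```bash
python3 nudge.py '[[[-0.003, -0.004, 0], 0, 1], [[0, 0, 0.02], 0, 1], [[0, 0, 0.02], 0, 1], [[0, 0, 0.02], 0, 1], [[0, 0, 0.02], 0, 1], [[0, 0, 0.02], 0, 1], [[0, 0, 0.017], 0, 1], [[0, 0, 0], 0, 1], [[0, 0, 0], 0, 1]]'
python3 d.py 0.615 -0.0087 0.109
```

```text
clock: 3.5
position: [0.6152, -0.0086, 0.1101]
ee_rot: [-0.463, -3.107, 0.0]
force: [0.3, -0.4, 0.7]
width: 0.999
gripper_force: 0.0
shift [ 0.0002 -0.0001  0.0011] tilt [-2.e-04  0.e+00 -1.e+00] pos [ 0.6152 -0.0086  0.1101] t 3.5
```

```bash
python3 nudge.py '[[[0, 0, 0.001], 0, 0], [[0, 0, 0], 0, 0], [[0, 0, 0], 0, 0], [[0, 0, 0], 0, 0], [[0, 0, 0], 0, 0], [[0, 0, 0], 0, 0], [[0, 0, 0], 0, 0], [[0, 0, 0], 0, 0], [[0, 0, 0], 0, 0]]' 25
python3 d.py 0.615 -0.0087 0.205
```

```text
clock: 4.4
position: [0.6151, -0.0088, 0.1087]
ee_rot: [-0.463, -3.107, 0.0]
force: [-0.3, -0.5, -2.0]
width: 0.278
gripper_force: 25.0
shift [ 0.0002  0.     -0.0963] tilt [-0. -0. -1.] pos [ 0.6151 -0.0088  0.1087] t 4.4
```

```bash
python3 nudge.py '[[[0, 0, -0.01], 0, 0], [[0, 0, -0.015], 0, 0], [[0, 0, -0.015], 0, 0], [[0, 0, -0.015], 0, 0], [[0, 0, -0.015], 0, 0], [[0, 0, -0.015], 0, 0], [[0, 0, -0.015], 0, 0], [[0, 0, 0], 0, 0], [[0, 0, 0], 0, 0]]'
python3 - <<'E'
from m import *
from cell import arm, optics, monitor, sign_off
c=np.array([.528,.2202]);x=np.array([-.8388,.5444])
for s in(-.056,0.01,.086):print(s,c+s*x)
s=optics.get_image("scene");t=optics.get_image("top")
pickle.dump(s,open("scene1.pkl","wb"))
cv2.imwrite("pics/l.png",cv2.convertScaleAbs(cv2.resize(s["image"][120:320,240:500],(780,600),interpolation=3),alpha=2))
E
python3 d.py 0.575 0.1897 0.209
```

```text
clock: 5.3
position: [0.6151, -0.0087, 0.2088]
ee_rot: [0.463, 3.107, 0.0]
force: [0.2, -0.4, -2.2]
width: 0.275
gripper_force: 25.0
-0.056 [0.5749728 0.1897136]
0.01 [0.519612 0.225644]
0.086 [0.4558632 0.2670184]
shift [ 0.0957  0.1782 -0.001 ] tilt [-0.0012 -0.     -1.    ] pos [ 0.6146 -0.0087  0.208 ] t 5.4
```

View pics/l.png

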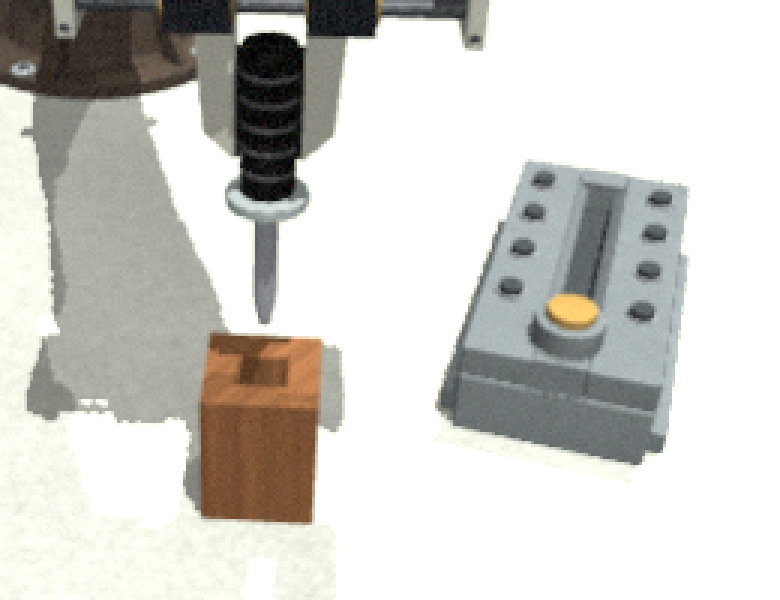

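The stylus is held upright and clear of the stand, with its tip at (264,322) in the crop. The plug is at (572,310) and the housing's top corners are at (527,162), (688,187), (663,385) and (468,347). I'll cross-check the housing pose from this camera.

Run:
```python
from m import *
np.set_printoptions(precision=4,suppress=True)
c=np.array([.528,.2202]);x=np.array([-.8388,.5444]);y=np.array([-x[1],x[0]]);d=pickle.load(open("scene1.pkl","rb"))
f=lambda uv,z:(ray(d,uv,z,3,(240,120))[:,:2])
F=np.c_[x,y]
print("tip",f((264,322),.110))
print("plug",(f((572,310),.082)-c)@F)
print("corners",(f([(527,162),(688,187),(663,385),(468,347)],.06)-c)@F)
print("bolts",(f([(543,178),(660,198),(511,286),(642,311)],.066)-c)@F)
print("lips far",(f([(583,182),(623,187)],.06)-c)@F)
```

```text
tip [[ 0.6156 -0.0087]]
plug [[-0.0936  0.0002]]
corners [[ 0.1075  0.0536]
 [ 0.11   -0.0537]
 [-0.1151 -0.0546]
 [-0.1164  0.051 ]]
bolts [[ 0.0779  0.0391]
 [ 0.0775 -0.0368]
 [-0.0571  0.0378]
 [-0.0573 -0.0373]]
lips far [[ 0.0926  0.0137]
 [ 0.095  -0.0124]]
```

```bash
python3 nudge.py '[[[0.009, 0.018, 0], 0, 0], [[0.01, 0.018, 0], 0, 0], [[0.01, 0.018, 0], 0, 0], [[0.01, 0.018, 0], 0, 0], [[0.01, 0.018, 0], 0, 0], [[0.01, 0.018, 0], 0, 0], [[0.01, 0.018, 0], 0, 0], [[0.01, 0.018, 0], 0, 0], [[0.01, 0.018, 0], 0, 0], [[0.006, 0.016, 0], 0, 0]]'
python3 d.py 0.575 0.1897 0.1455
```

```text
clock: 6.4
position: [0.5752, 0.1905, 0.2079]
ee_rot: [-0.462, -3.106, 0.001]
force: [-0.1, 1.0, -1.0]
width: 0.278
gripper_force: 25.0
shift [-0.0001 -0.0007  0.0624] tilt [-1.6e-03 -3.0e-04 -1.0e+00] pos [0.5752 0.1905 0.2079] t 6.4
```

```bash
python3 nudge.py '[[[0, -0.0005, 0], 0, 0], [[0, 0, 0.01], 0, 0], [[0, 0, 0.01], 0, 0], [[0, 0, 0.01], 0, 0], [[0, 0, 0.01], 0, 0], [[0, 0, 0.01], 0, 0], [[0, 0, 0.007], 0, 0], [[0, 0, 0.005], 0, 0], [[0, 0, 0], 0, 0], [[0, 0, 0], 0, 0]]'
python3 nudge.py '[[[0, 0, 0], 0, 0], [[0, 0, 0], 0, 0], [[0, 0, 0], 0, 0]]'
python3 d.py 0.575 0.1897 0.1455;python3 d.py 0.4584 0.2654 0.1455
```

```text
clock: 7.4
position: [0.5762, 0.1888, 0.1469]
ee_rot: [0.463, 3.107, 0.0]
force: [-0.1, -0.1, -1.1]
width: 0.278
gripper_force: 25.0
clock: 7.7
position: [0.5762, 0.1889, 0.147]
ee_rot: [0.463, 3.107, 0.001]
force: [-0.9, 0.2, -0.8]
width: 0.277
gripper_force: 25.0
shift [0.0014 0.0004 0.0015] tilt [ 5.e-04  3.e-04 -1.e+00] pos [0.5762 0.1889 0.147 ] t 7.7
shift [0.135  0.0389 0.0015] tilt [ 5.e-04  3.e-04 -1.e+00] pos [0.5762 0.1889 0.147 ] t 7.7
```

```bash
python3 nudge.py '[[[0.0029, 0.0008, 0.001], 0, 0], [[0.0029, 0.0008, 0], 0, 0], [[0.0029, 0.0008, 0], 0, 0], [[0.0029, 0.0008, 0], 0, 0], [[0.0029, 0.0008, 0], 0, 0], [[0.0029, 0.0008, 0], 0, 0], [[0.0029, 0.0008, 0], 0, 0], [[0.0029, 0.0008, 0], 0, 0], [[0.0029, 0.0008, 0], 0, 0], [[0.0029, 0.0008, 0], 0, 0]]'
python3 d.py 0.4584 0.2654 0.1455
```

```text
clock: 8.7
position: [0.5504, 0.205, 0.1457]
ee_rot: [0.463, 3.107, 0.0]
force: [0.7, -0.8, -2.3]
width: 0.279
gripper_force: 25.0
shift [0.1056 0.0309 0.0002] tilt [ 0.e+00  1.e-04 -1.e+00] pos [0.5504 0.205  0.1457] t 8.7
```

```bash
python3 nudge.py '[[[0.0029, 0.0008, 0], 0, 0], [[0.0029, 0.0009, 0], 0, 0], [[0.0029, 0.0008, 0], 0, 0], [[0.0029, 0.0009, 0], 0, 0], [[0.0029, 0.0008, 0], 0, 0], [[0.0029, 0.0009, 0], 0, 0], [[0.0029, 0.0008, 0], 0, 0], [[0.0029, 0.0009, 0], 0, 0], [[0.0029, 0.0008, 0], 0, 0], [[0.0029, 0.0009, 0], 0, 0]]'
python3 d.py 0.4584 0.2654 0.1455
```

```text
clock: 9.7
position: [0.5252, 0.2216, 0.1457]
ee_rot: [0.463, 3.107, 0.0]
force: [0.2, 0.6, -0.9]
width: 0.283
gripper_force: 25.0
shift [0.0766 0.0225 0.0002] tilt [ 0.  0. -1.] pos [0.5252 0.2216 0.1457] t 9.7
```

```bash
python3 nudge.py '[[[0.0029, 0.0008, 0], 0, 0], [[0.0029, 0.0009, 0], 0, 0], [[0.0029, 0.0008, 0], 0, 0], [[0.0029, 0.0009, 0], 0, 0], [[0.0029, 0.0008, 0], 0, 0], [[0.0029, 0.0009, 0], 0, 0], [[0.0029, 0.0008, 0], 0, 0], [[0.0029, 0.0009, 0], 0, 0], [[0.0029, 0.0008, 0], 0, 0], [[0.0029, 0.0009, 0], 0, 0]]'
python3 d.py 0.4584 0.2654 0.1455
```

```text
clock: 10.7
position: [0.4999, 0.2381, 0.1458]
ee_rot: [0.463, 3.107, 0.0]
force: [0.3, -0.3, -0.7]
width: 0.28
gripper_force: 25.0
shift [0.0477 0.014  0.0003] tilt [ 1.e-04  0.e+00 -1.e+00] pos [0.4999 0.2381 0.1458] t 10.7
```

```bash
python3 nudge.py '[[[0.0029, 0.0008, 0], 0, 0], [[0.0029, 0.0009, 0], 0, 0], [[0.0029, 0.0008, 0], 0, 0], [[0.0029, 0.0009, 0], 0, 0], [[0.0029, 0.0008, 0], 0, 0], [[0.0029, 0.0009, 0], 0, 0], [[0.0029, 0.0008, 0], 0, 0], [[0.0029, 0.0009, 0], 0, 0], [[0.0029, 0.0008, 0], 0, 0], [[0.0029, 0.0009, 0], 0, 0]]'
python3 d.py 0.4584 0.2654 0.1455
```

```text
clock: 11.7
position: [0.4746, 0.2548, 0.1458]
ee_rot: [0.463, 3.107, 0.0]
force: [0.2, -1.2, -0.7]
width: 0.276
gripper_force: 25.0
shift [0.0186 0.0054 0.0003] tilt [ 0.  0. -1.] pos [0.4746 0.2548 0.1458] t 11.7
```

```bash
python3 nudge.py '[[[0.0029, 0.0008, 0], 0, 0], [[0.0029, 0.0009, 0], 0, 0], [[0.0029, 0.0008, 0], 0, 0], [[0.0029, 0.0008, 0], 0, 0], [[0.0029, 0.0009, 0], 0, 0], [[0.0029, 0.0008, 0], 0, 0], [[0.0015, 0.0005, 0], 0, 0], [[0, 0, 0], 0, 0], [[0, 0, 0], 0, 0], [[0, 0, 0], 0, 0]]'
python3 nudge.py '[[[0, 0, 0], 0, 0], [[0, 0, 0], 0, 0], [[0, 0, 0], 0, 0], [[0, 0, 0], 0, 0]]'
python3 d.py 0.4584 0.2654 0.209
python3 - <<'E'
from cell import arm, optics, monitor, sign_off
import cv2
s=optics.get_image("scene")
cv2.imwrite("pics/e.png",cv2.convertScaleAbs(cv2.resize(s["image"][100:280,320:500],(600,600),interpolation=3),alpha=2))
E
```

```text
clock: 12.7
position: [0.4585, 0.2653, 0.1458]
ee_rot: [0.463, 3.107, 0.0]
force: [0.2, 0.2, -0.4]
width: 0.282
gripper_force: 25.0
clock: 13.1
position: [0.4584, 0.2654, 0.1457]
ee_rot: [0.463, 3.107, 0.0]
force: [0.3, 0.2, 0.2]
width: 0.28
gripper_force: 25.0
shift [ 0.      0.     -0.0633] tilt [ 1.e-04  0.e+00 -1.e+00] pos [0.4584 0.2654 0.1457] t 13.1
```

View pics/e.png

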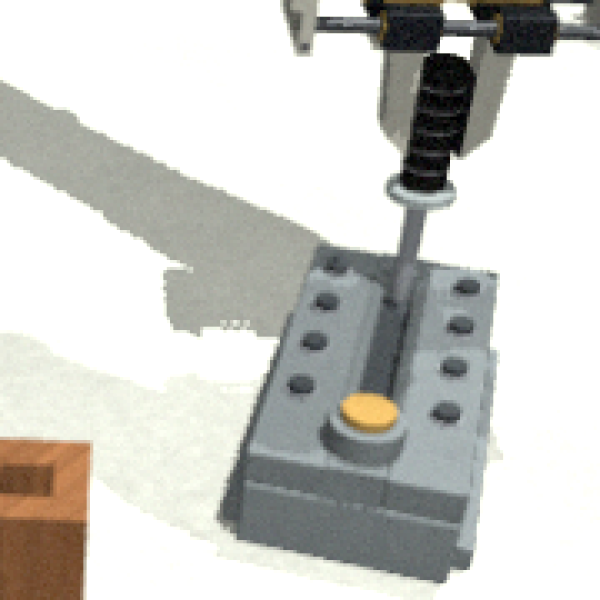

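The tip is in the groove at the plain end. The apparent lean matches what perspective gives at that spot in the image. I'll lift and go back.

```bash
python3 nudge.py '[[[0, 0, -0.01], 0, 0], [[0, 0, -0.015], 0, 0], [[0, 0, -0.015], 0, 0], [[0, 0, -0.015], 0, 0], [[0, 0, -0.01], 0, 0], [[0, 0, 0], 0, 0]]'
python3 nudge.py '[[[-0.02, -0.02, 0], 0, 0], [[-0.02, -0.02, 0], 0, 0], [[-0.02, -0.02, 0], 0, 0], [[-0.02, -0.02, 0], 0, 0], [[-0.02, -0.02, 0], 0, 0], [[-0.02, -0.02, 0], 0, 0], [[-0.02, -0.02, 0], 0, 0], [[-0.02, -0.02, 0], 0, 0], [[-0.02, -0.02, 0], 0, 0], [[-0.02, -0.02, 0], 0, 0]]'
python3 nudge.py '[[[-0.015, -0.008, 0], 0, 0], [[-0.014, -0.008, 0], 0, 0], [[0, 0, 0], 0, 0], [[0, 0, 0], 0, 0]]'
python3 d.py 0.615 -0.0087 0.109
```

```text
clock: 13.75
position: [0.4592, 0.2659, 0.2124]
ee_rot: [0.463, 3.105, 0.003]
force: [0.2, -0.3, -1.4]
width: 0.279
gripper_force: 25.0
clock: 14.75
position: [0.5915, 0.0148, 0.21]
ee_rot: [-0.463, -3.106, 0.0]
force: [0.1, 0.7, -1.8]
width: 0.281
gripper_force: 25.0
clock: 15.15
position: [0.6143, -0.007, 0.2103]
ee_rot: [-0.462, -3.106, -0.001]
force: [0.1, 0.9, 0.0]
width: 0.279
gripper_force: 25.0
shift [-0.0012 -0.0014  0.1013] tilt [-9.e-04  5.e-04 -1.e+00] pos [ 0.6143 -0.007   0.2103] t 15.15
```

```bash
python3 nudge.py '[[[-0.001, -0.0014, 0], 0, 0], [[0, 0, 0.01], 0, 0], [[0, 0, 0.015], 0, 0], [[0, 0, 0.015], 0, 0], [[0, 0, 0.015], 0, 0], [[0, 0, 0.015], 0, 0], [[0, 0, 0.015], 0, 0], [[0, 0, 0.01], 0, 0], [[0, 0, 0], 0, 0], [[0, 0, 0], 0, 0]]'
python3 d.py 0.615 -0.0087 0.109
```

```text
clock: 16.15
position: [0.615, -0.0094, 0.1159]
ee_rot: [0.463, 3.107, 0.0]
force: [-0.2, 0.1, -1.2]
width: 0.279
gripper_force: 25.0
shift [0.0002 0.0007 0.0069] tilt [ 0.  0. -1.] pos [ 0.615  -0.0094  0.1159] t 16.15
```

```bash
python3 nudge.py '[[[0, 0, 0.003], 0, 0], [[0, 0, 0.003], 0, 0], [[0, 0, 0.001], 0, 0], [[0, 0, 0], 0, 0], [[0, 0, 0], 0, 0]]'
python3 d.py 0.615 -0.0087 0.109
```

```text
clock: 16.65
position: [0.6151, -0.0097, 0.1088]
ee_rot: [0.463, 3.107, 0.0]
force: [-0.3, -1.3, -1.4]
width: 0.28
gripper_force: 25.0
shift [ 0.0003  0.0009 -0.0002] tilt [ 2.e-04  0.e+00 -1.e+00] pos [ 0.6151 -0.0097  0.1088] t 16.65
```

Collar height reached. I'll open, rise straight up and check.

```bash
python3 nudge.py '[[[0, 0, 0], 0, 1], [[0, 0, 0], 0, 1], [[0, 0, 0], 0, 1], [[0, 0, 0], 0, 1], [[0, 0, 0], 0, 1], [[0, 0, 0], 0, 1], [[0, 0, 0], 0, 1], [[0, 0, 0], 0, 1]]'
python3 nudge.py '[[[0, 0, -0.01], 0, 1], [[0, 0, -0.02], 0, 1], [[0, 0, -0.02], 0, 1], [[0, 0, -0.02], 0, 1], [[0, 0, -0.02], 0, 1], [[0, 0, -0.02], 0, 1], [[0, 0, -0.02], 0, 1], [[0, 0, 0], 0, 1], [[0, 0, 0], 0, 1], [[0, 0, 0], 0, 1]]'
python3 - <<'E'
from cell import arm, optics, monitor, sign_off
import cv2
s=optics.get_image("scene")
cv2.imwrite("pics/f.png",cv2.convertScaleAbs(cv2.resize(s["image"][100:310,240:440],(570,600),interpolation=3),alpha=2))
E
```

```text
clock: 17.45
position: [0.615, -0.0096, 0.1087]
ee_rot: [-0.463, -3.107, -0.0]
force: [-0.3, 0.5, -0.2]
width: 0.928
gripper_force: 0.0
clock: 18.45
position: [0.6145, -0.0095, 0.238]
ee_rot: [-0.463, -3.106, 0.0]
force: [-0.2, 0.1, -0.9]
width: 0.999
gripper_force: 0.0
```

View pics/f.png

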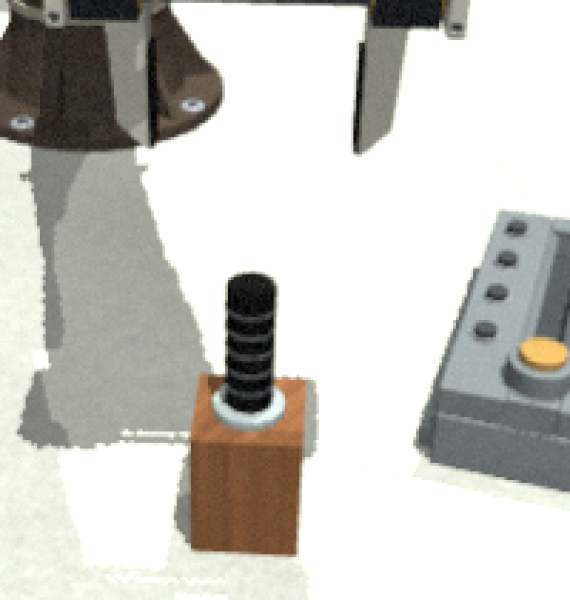

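The stylus stands upright at (250,345) with its collar flat on the block at (249,408). The fingers are clear above it.

```bash
python3 -c "
from cell import arm, optics, monitor, sign_off
print(sign_off())"
```

```text
the job is handed in; nothing more can be done
None
```

I traced the long housing's groove from the boss end to the plain end at about 3 cm/s, put the stylus back in its stand with the collar down, released it and handed the job in at about 18.5 s; the arm stayed well away from the shorter housing, and no verdict came back.

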